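Sort the bottles and flasks into their lab trays

TASK

Tidy the lab bench: put the two amber bottles with white caps into the blue tray, the amber bottle with the black cap into the yellow tray, and the two red-stoppered conical flasks into the green tray, each standing upright in a bay of its own (either bay will do). It is glass, so set each one down rather than dropping it and knock nothing over; leave the bowl and the timer where they are.

Things in the scene. Friction and masses are not known exactly. Their poses are not given: they have to be found in the camera images.
- white_a_mid (a point): amber glass reagent bottle with a white screw cap and a paper label round it, upright, closed, about 0.18 kg. Straight body 44 mm diameter up to 59 mm height (grip it there, or by the 27 mm cap), then a shoulder to 72 mm, cap from 72 to 92 mm. Overall 92 mm high; the point is on its axis half-way up, 46 mm above its underside; z is up the bottle. One of two alike.
- white_b_mid (a point): amber glass reagent bottle with a white screw cap and a paper label round it, upright, closed, about 0.18 kg. Straight body 44 mm diameter up to 59 mm height (grip it there, or by the 27 mm cap), then a shoulder to 72 mm, cap from 72 to 92 mm. Overall 92 mm high; the point is on its axis half-way up, 46 mm above its underside; z is up the bottle. One of two alike.
- black_mid (a point): amber glass reagent bottle with a black screw cap and a paper label round it, upright, closed, about 0.18 kg. Straight body 44 mm diameter up to 59 mm height (grip it there, or by the 27 mm cap), then a shoulder to 72 mm, cap from 72 to 92 mm. Overall 92 mm high; the point is on its axis half-way up, 46 mm above its underside; z is up the bottle.
- flask_a_mid (a point): small clear glass conical flask with a red stopper, upright, empty, about 0.09 kg. Base 52 mm diameter; it narrows from 6 mm height to a neck of 22 mm diameter from 48 to 74 mm height (grip the neck: its middle is 17 mm above this point), then the red stopper, 22 mm diameter, to 88 mm. The point is on its axis half-way up, 44 mm above its underside; z is up the flask. One of two alike.
- flask_b_mid (a point): small clear glass conical flask with a red stopper, upright, empty, about 0.09 kg. Base 52 mm diameter; it narrows from 6 mm height to a neck of 22 mm diameter from 48 to 74 mm height (grip the neck: its middle is 17 mm above this point), then the red stopper, 22 mm diameter, to 88 mm. The point is on its axis half-way up, 44 mm above its underside; z is up the flask. One of two alike.
- tray_blue: Blue plastic tray fixed to the bench, open on top, 78 mm (its x) by 152 mm (its y) outside, 20 mm high; walls and floor 4 mm thick. One divider, 4 mm thick and as high as the walls, across the middle makes two bays, each 70 x 70 mm inside, with centres 37 mm to either side of the tray's centre along its y (y = +37 and -37 mm). Origin: centre of its underside on the bench; z up.
- tray_yellow: Yellow plastic tray fixed to the bench, open on top, 78 mm (its x) by 152 mm (its y) outside, 20 mm high; walls and floor 4 mm thick. One divider, 4 mm thick and as high as the walls, across the middle makes two bays, each 70 x 70 mm inside, with centres 37 mm to either side of the tray's centre along its y (y = +37 and -37 mm). Origin: centre of its underside on the bench; z up.
- tray_green: Green plastic tray fixed to the bench, open on top, 78 mm (its x) by 152 mm (its y) outside, 20 mm high; walls and floor 4 mm thick. One divider, 4 mm thick and as high as the walls, across the middle makes two bays, each 70 x 70 mm inside, with centres 37 mm to either side of the tray's centre along its y (y = +37 and -37 mm). Origin: centre of its underside on the bench; z up.
- dish: bystander: blue glazed porcelain bowl, 70 mm diameter at the rim, 32 mm high, loose. Origin: centre of its underside.
- timer: bystander: flat grey bench timer, 60 x 60 x 20 mm, dark screen, loose. Origin: centre of its underside.

How it is judged:
By the outcome, as a careful person would: the job done as asked, in the order asked, and still so for the second after the job is handed in, with the robot touching nothing.
It also fails if it takes over 120 s, if anything falls off the work surface, if the arm or the gripper's body presses on something with over 40 N, if the wrist force passes 120 N, or if a joint passes its speed limit or range.

ROBOT

A 7-joint arm with a two-finger parallel gripper is mounted at the origin on the work surface. World frame = base frame: x ahead of the robot, y to its left, z up, the work surface at z = 0. Lengths are in m, angles in degrees, forces in N, time in s.
With the tool pointing down it reaches from about 0.425 to 0.95 m from the base axis. Payload 16.7 kg.
Tool frame: the origin (TCP) lies between the finger pads; the fingertips stand 17 mm ahead of it and the grasp point (between the pads) lies 2 mm behind it; z points along the fingers, y is the direction in which the jaws open and shut (so a half turn about z gives the same grasp; the last joint's range is limited). The gripper opens to 94 mm and grips with 3 to 60 N. Pads are 16 mm wide; open, the fingers measure 119 mm over their backs; the gripper's body (75 mm by 177 mm) begins 78 mm behind the grasp point.
Start: joints at [-84.769, 24.414, 4.234, 92.017, -1.954, 63.644, -3.845], TCP at [0.161, 0.655, 0.222] pointing down, gripper open.
Joint ranges: [-163.25, 163.25], [-28.42, 122.38], [-70.27, 78.77], [12.13, 141.07], [-58.53, 238.53], [9.26, 117.41], [-156.51, 156.51]. Speed limits (degrees/s): [108.29, 108.29, 136.94, 136.94, 172.46, 172.46, 172.46].

INTERFACE

Orientations are given as a 3x3 rotation matrix whose columns are the frame's x, y, z axes.
In Python, from workcell import readout, imaging, order gives the robot as it stands.
- The arm moves only by the shell command python3 -m jog 'ROWS'. ROWS is JSON, a list that holds one entry, the list of rows, each a list of 5 numbers: the shift along the tool's x, y, z in mm, then the turn about the tool's z in rad, then the opening, from 0 (shut) to 1 (fully open). In form: [[[dx, dy, dz, twist, grip], ...]]. A call has 1 to 8 rows; each row shifts and turns the commanded pose from where the row before left it, along the tool's axes as they then stand; what a row does not reach is not made up. A row lasts 1/10 s, in which the tool goes at most 50 mm and 8.59 degrees, less where a joint would pass 70% of its speed; a pose out of reach is approached as far as the arm can. A call with a gripper value outside its range is refused whole. The fingers move at their own pace and stop on an object; the grip force is fixed at half the most. Time passes only in rows, so rows that do not move let the fingers close. It gives the time, the measured TCP pose, the force and the opening at its end, in the units of the state.
- readout.get_obs(): the state, without advancing time (a new reading comes with each control period).
- imaging.capture(name): name is "side" or "top"; returns a dict with "image" (384x512x3 uint8, blue, green, red), "fov_y" (degrees; the focal length in pixels is half the picture's height over the tangent of half this angle, whatever the lens; pixels are square), "cx", "cy" (the principal point, pixels), "dist" ([k1, k2, p1, p2, k3] as OpenCV has them; the pictures are not rectified), "R" (3x3) and "t" (3): a world point X has camera coordinates R X + t. Camera axes: x right, y down, z forward; pixel columns grow to the right and rows downward; lengths in m; the calibration is good to about 2 mm. A picture is of the moment at which its call begins. There is no depth.
- order.hand_in(): hands the job in, once; it reports no verdict.
The state is a dict: "time_s": time; "q": joint angles; "joint_vel": joint speeds; "effort": joint torques, N m; "eef_pos": TCP position; "tcp_rot": TCP orientation; "force": force on the tool from outside, world axes, zero at the start; "moment": the same for the moment, N m; "opening": finger opening in m.
Only numpy, scipy, OpenCV 4.12 (cv2) and the standard library are available. Lean on these libraries where they do the work, as an engineer would, in place of code of your own. Each camera call takes 0.05 s, during which the arm holds its last target.

## Working session

There is one attempt and no reset: what is moved stays moved. The work goes in short steps, Python scripts to look and compute and a shell command to move; the robot and the scene stay as the last step left them, time stands still between calls to the robot, and variables do not carry over. Pictures are saved under pics/ and viewed, and the job is handed in when it is done.

```bash
mkdir -p pics; ls
cat > h.py <<'E'
import numpy as np, cv2
from workcell import readout, imaging
def cam(n):
    c=imaging.capture(n); im=c["image"]; h=im.shape[0]
    f=h/2/np.tan(np.radians(c["fov_y"])/2)
    c["K"]=np.array([[f,0,c["cx"]],[0,f,c["cy"]],[0,0,1]]); c["D"]=np.array(c["dist"],float)
    c["R"]=np.array(c["R"]);c["t"]=np.array(c["t"]);return c
def ray(c,uv,z):
    p=cv2.undistortPoints(np.array(uv,float).reshape(-1,1,2),c["K"],c["D"]).reshape(-1,2)
    o=-c["R"].T@c["t"]; d=np.c_[p,np.ones(len(p))]@c["R"]
    return o+d*((z-o[2])/d[:,2])[:,None]
def proj(c,X):
    return cv2.projectPoints(np.array(X,float).reshape(-1,1,3),cv2.Rodrigues(c["R"])[0],c["t"],c["K"],c["D"])[0].reshape(-1,2)
E
python3 - <<'E'
from h import *
for n in("top","side"):
    c=cam(n); cv2.imwrite(f"pics/{n}0.png",cv2.resize(c["image"],(800,600),interpolation=cv2.INTER_CUBIC))
    print(n,-c["R"].T@c["t"],c["R"].round(2).tolist(),c["K"][0,0],c["D"])
s=readout.get_obs();print(s)
E
```

```text
pics
top [ 0.25960399 -0.01848895  1.26039596] [[0.05, -1.0, -0.0], [-0.98, -0.04, -0.21], [0.21, 0.01, -0.98]] 406.14596545887105 [-0.0096755  0.         0.         0.         0.       ]
side [ 0.41729854 -0.7423344   0.91447496] [[0.99, -0.13, -0.01], [-0.1, -0.74, -0.66], [0.08, 0.66, -0.75]] 395.65204961082304 [-0.07062917  0.          0.          0.          0.        ]
{'time_s': 0.1, 'q': array([-84.76857726,  24.44573912,   4.23261987,  92.04741384,
        -1.95484915,  63.64631086,  -3.84701804]), 'joint_vel': array([-0.04515224, -0.06294837, -0.0571181 , -0.14615743, -0.02650475,
        0.00613693, -0.02683734]), 'effort': array([ 6.50758215e-03, -9.37462234e+01,  3.67695540e+00, -4.55046487e+01,
       -4.84841724e-02,  1.67997176e-02,  8.68284815e-05]), 'eef_pos': array([0.16091865, 0.65514234, 0.22185901]), 'tcp_rot': array([[-9.71122101e-01,  2.38582947e-01, -2.08609433e-04],
       [ 2.38583027e-01,  9.71121416e-01, -1.15552998e-03],
       [-7.31046587e-05, -1.17193137e-03, -9.99999311e-01]]), 'force': array([-0.74804086,  0.77310072,  0.34386255]), 'moment': array([-0.02456193, -0.02149268,  0.02709953]), 'opening': 0.09411268588458077}
```

View pics/top0.png

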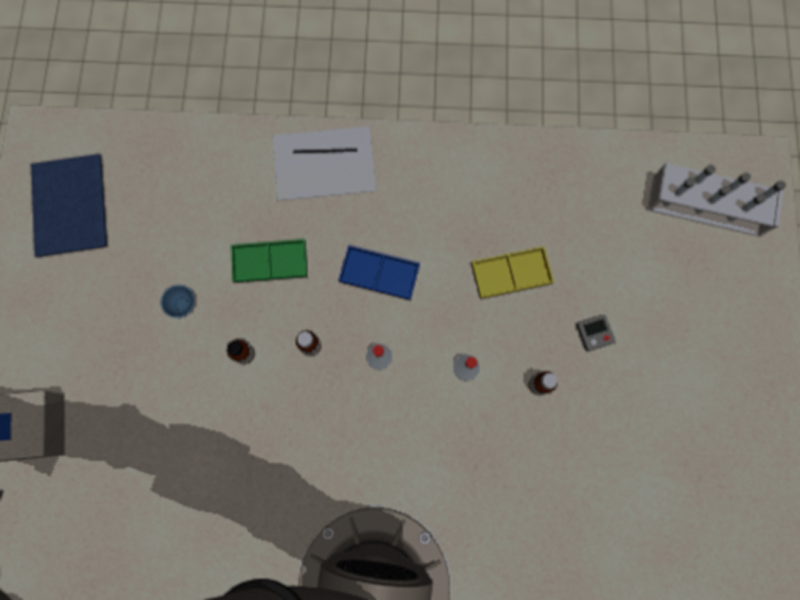

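View pics/side0.png

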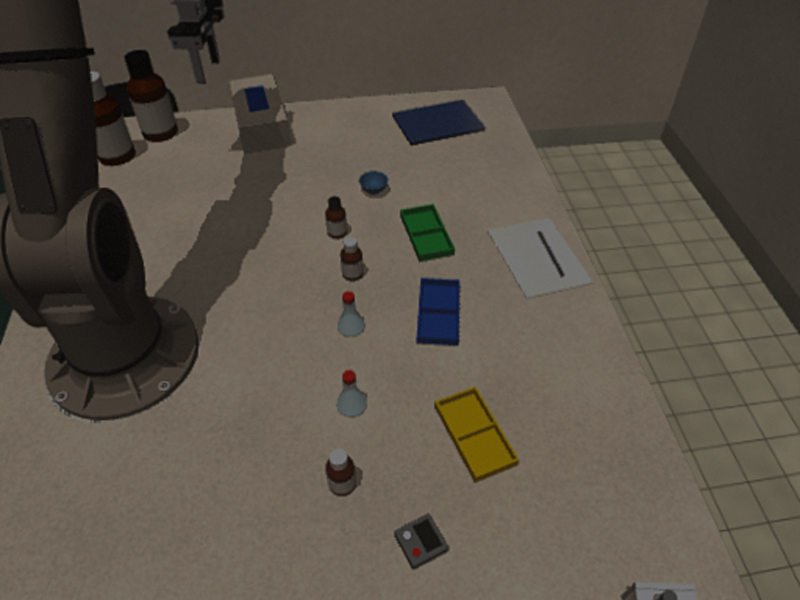

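The top view shows bottles at (239,350) black, (308,341) and (544,382) white, and flasks at (378,352) and (466,366). The trays are green (270,261), blue (379,272) and yellow (511,272). Next I'll enlarge crops.

Run:
```python
from h import *
c=cam("top"); cv2.imwrite("pics/rt.png",c["image"])
for n,(x,y,w,h) in {"tA":(130,140,160,110),"tB":(240,140,160,120)}.items():
    cv2.imwrite(f"pics/{n}.png",cv2.resize(c["image"][y:y+h,x:x+w],None,fx=5,fy=5,interpolation=cv2.INTER_CUBIC))
c=cam("side"); cv2.imwrite("pics/rs.png",c["image"])
for n,(x,y,w,h) in {"sA":(190,110,130,110),"sB":(190,210,150,115)}.items():
    cv2.imwrite(f"pics/{n}.png",cv2.resize(c["image"][y:y+h,x:x+w],None,fx=5,fy=5,interpolation=cv2.INTER_CUBIC))
```

```text
(no output)
```

View pics/tA.png

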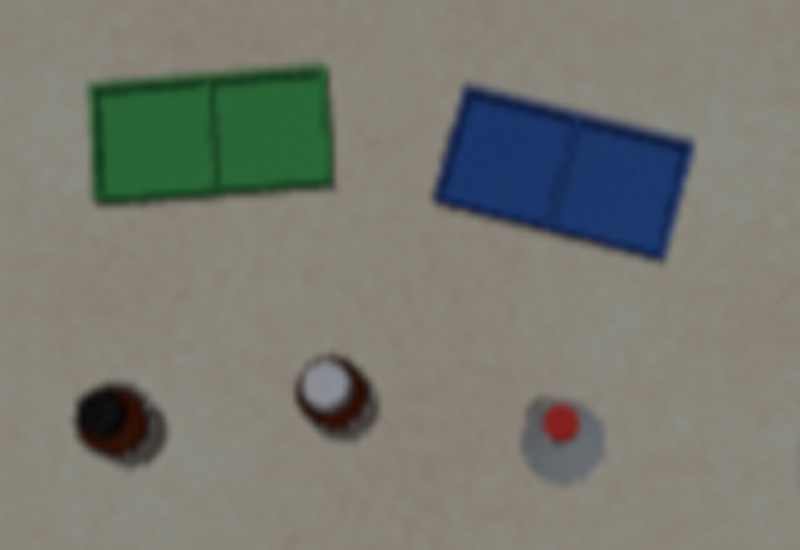

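View pics/tB.png

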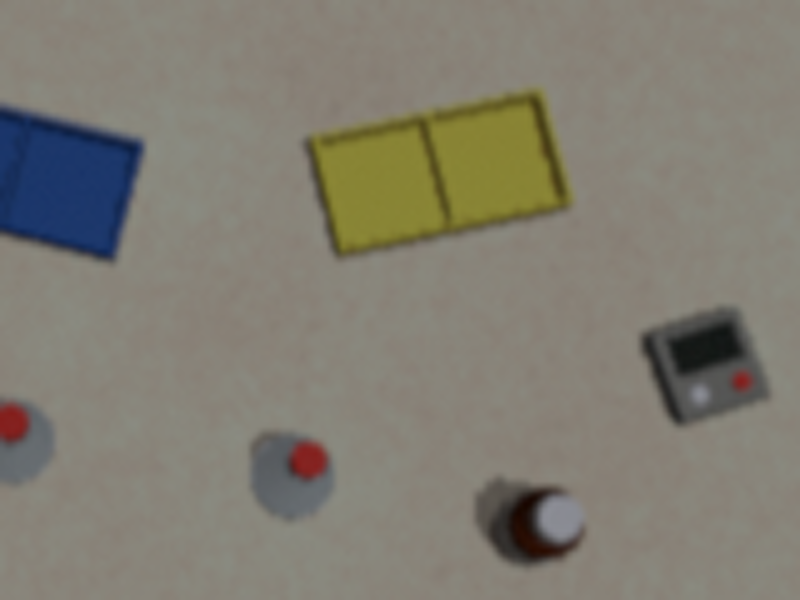

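View pics/sA.png

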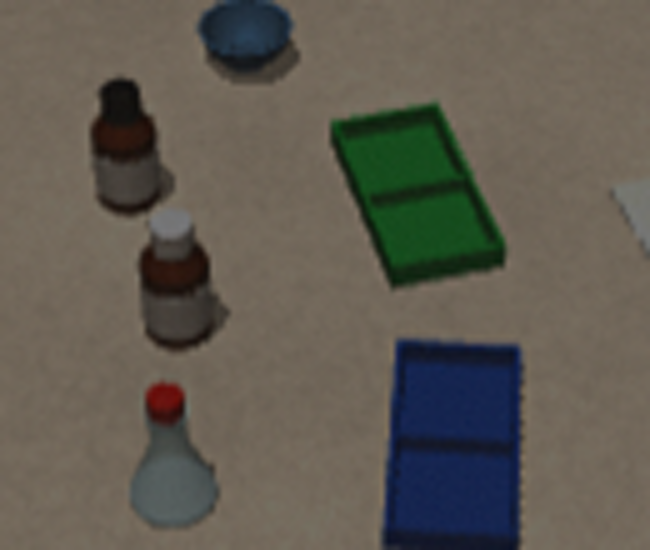

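View pics/sB.png

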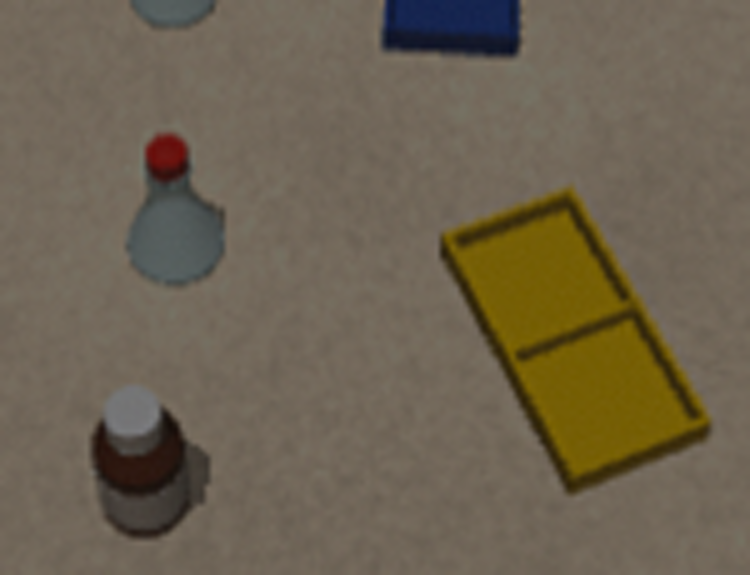

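```bash
cat > loc.py <<'E'
from h import *
from scipy.optimize import minimize
ct=cam("top"); cs=cam("side")
def r(p,o): return (np.array(p)+.5)/5-.5+np.array(o)
if __name__=="__main__":
    T={"black":(r((102,411),(130,140)),.092),"w1":(r((325,384),(130,140)),.092),"f1":(r((562,422),(130,140)),.088),
     "f2":(r((310,460),(240,140)),.088),"w2":(r((559,518),(240,140)),.092)}
    S={"black":r((120,90),(190,110)),"w1":r((172,223),(190,110)),"f1":r((165,393),(190,110)),"f2":r((167,146),(190,210)),"w2":r((132,407),(190,210))}
    for k,(p,z) in T.items(): print(k,ray(ct,p,z)[0,:2].round(4),ray(cs,S[k],z)[0,:2].round(4))
    def mask(im,k):
        h=cv2.cvtColor(im,cv2.COLOR_BGR2HSV).astype(int); H,Sx=h[...,0],h[...,1]
        lo,hi={"blue":(105,125),"yellow":(22,32),"green":(50,75)}[k]
        return ((H>=lo)&(H<=hi)&(Sx>130)).astype(np.uint8)
    for k,g in {"green":(.66,.16,0),"blue":(.65,0,0),"yellow":(.65,-.22,0)}.items():
        ms=[]
        for c in(ct,cs):
            m=mask(c["image"],k); n,l,st,_=cv2.connectedComponentsWithStats(m)
            bl=[i for i in range(1,n)]
            i=max(bl,key=lambda i:st[i,4] if (c is cs or 150<st[i,1]<200) and (c is ct or st[i,0]>250) and not (c is cs and st[i,1]<110) else 0)
            m=(l==i).astype(np.uint8); m=cv2.morphologyEx(m,cv2.MORPH_CLOSE,np.ones((5,5))); ms.append(m)
            print(k,st[i])
        def hull(c,p):
            a=p[2];Rz=np.array([[np.cos(a),-np.sin(a)],[np.sin(a),np.cos(a)]])
            X=[[*(Rz@[sx*.039,sy*.076]+p[:2]),z] for sx in(-1,1) for sy in(-1,1) for z in(0,.02)]
            return cv2.convexHull(proj(c,X).astype(np.float32))
        def cost(p,vs=((0,ct),(1,cs))):
            t=0
            for i,c in vs:
                h=((hull(c,p)+.5)*4-.5)
                M=np.zeros((384*4,512*4),np.uint8); cv2.fillConvexPoly(M,np.round(h*16).astype(np.int32),1,shift=4)
                t+=np.abs(cv2.resize(M.astype(np.float32),(512,384),interpolation=cv2.INTER_AREA)-ms[i]).sum()
            return t
        for vs in(((0,ct),(1,cs)),((0,ct),),((1,cs),)):
            y,x=np.nonzero(ms[vs[0][0]]); g=ray(vs[0][1],[(x.mean(),y.mean())],.01)[0,:2]
            b=min((minimize(cost,[*g,a],args=(vs,),method="Nelder-Mead",options=dict(initial_simplex=[[*g,a],[g[0]+.01,g[1],a],[g[0],g[1]+.01,a],[*g,a+.1]],xatol=1e-4,fatol=.1)) for a in(-.25,0,.25)),key=lambda q:q.fun)
            print(k,b.x.round(4),b.fun.round(1))
E
python3 loc.py
```

```text
black [0.4241 0.2775] [0.4221 0.2841]
w1 [0.4459 0.149 ] [0.445  0.1519]
f1 [0.4305 0.01  ] [0.4291 0.0161]
f2 [ 0.4162 -0.1638] [ 0.4155 -0.1575]
w2 [ 0.3886 -0.307 ] [ 0.3871 -0.3034]
green [ 149  154   47   26 1044]
green [257 131  34  35 720]
green [0.6154 0.2471 0.1003] 298.0
green [0.6174 0.243  0.0732] 195.6
green [0.6152 0.2534 0.0992] 91.2
blue [ 218  158   50   33 1065]
blue [ 267  178   27   42 1033]
blue [ 0.5998  0.0218 -0.2091] 242.8
blue [ 0.6018  0.019  -0.2579] 165.1
blue [ 0.6002  0.0248 -0.2018] 63.4
yellow [ 302  159   52   32 1106]
yellow [ 278  248   54   59 1575]
yellow [ 0.614  -0.2484  0.245 ] 312.2
yellow [ 0.6142 -0.2514  0.2821] 138.2
yellow [ 0.6128 -0.2451  0.2635] 145.9
```

Top and side agree to about 3–6 mm, so I use averages: w1 (.4455,.150), w2 (.388,-.305), black (.423,.281), flasks (.430,.013) and (.416,-.161). First I turn the jaws along world x, which makes tool x = world y, tool y = world x and tool z = down.

```bash
python3 -m jog '[[[0,0,0,0.145,1],[0,0,0,0.145,1],[0,0,0,0.145,1],[0,0,0,0.145,1],[0,0,0,0.145,1],[0,0,0,0.145,1],[0,0,0,0.145,1],[0,0,0,0.145,1]]]'
python3 -m jog '[[[0,0,0,0.085,1],[0,0,0,0.085,1],[0,0,0,0,1],[0,0,0,0,1]]]'
```

```text
time_s: 1.1
eef_pos: [0.1609, 0.6554, 0.2224]
tcp_rot: [[-0.163, 0.987, -0.0], [0.987, 0.163, -0.0], [-0.0, -0.0, -1.0]]
force: [-0.6, -0.7, 0.4]
opening: 0.0941
time_s: 1.5
eef_pos: [0.1609, 0.6555, 0.2224]
tcp_rot: [[-0.003, 1.0, 0.0], [1.0, 0.003, -0.0], [-0.0, 0.0, -1.0]]
force: [-0.5, -0.7, -0.8]
opening: 0.0937
```

```bash
python3 -m jog '[[[-32,18,3,0,1],[-32,18,3,0,1],[-32,18,3,0,1],[-32,18,3,0,1],[-32,18,3,0,1],[-32,18,3,0,1],[-32,18,3,0,1],[-32,18,3,0,1]]]'
python3 -m jog '[[[-32,18,3,0,1],[-32,18,3,0,1],[-32,18,3,0,1],[-32,18,3,0,1],[-32,18,3,0,1],[-32,18,3,0,1],[-32,18,3,0,1],[0,0,0,0,1]]]'
```

```text
time_s: 2.3
eef_pos: [0.3056, 0.3982, 0.1986]
tcp_rot: [[-0.003, 1.0, 0.0], [1.0, 0.003, 0.001], [0.001, 0.0, -1.0]]
force: [1.2, 0.2, 0.7]
opening: 0.0942
time_s: 3.1
eef_pos: [0.4326, 0.1715, 0.1775]
tcp_rot: [[0.003, 1.0, 0.001], [1.0, -0.003, -0.0], [-0.0, 0.001, -1.0]]
force: [-0.9, 1.3, -0.7]
opening: 0.0939
```

Tracking is good. I'll close in on w1 and compare gripper and bottle in pictures partway down.

```bash
python3 -m jog '[[[-11,7,5,0,1],[-10,6,5,0,1],[0,0,18,0,1],[0,0,18,0,1],[0,0,8,0,1],[0,0,0,0,1],[0,0,0,0,1]]]'
python3 - <<'E'
from h import *
s=readout.get_obs();p=s["eef_pos"];print(p)
for n in("top","side"):
    c=cam(n); u=proj(c,[p,p+[0,0,-.017]]).round(1);print(n,u.tolist())
    x,y=(u[1]-[50,40]).astype(int)
    cv2.imwrite(f"pics/a_{n}.png",cv2.resize(c["image"][y:y+75,x:x+100],None,fx=7,fy=7,interpolation=cv2.INTER_CUBIC)); print(x,y)
E
```

```text
time_s: 3.8
eef_pos: [0.4441, 0.1547, 0.1239]
tcp_rot: [[-0.001, 1.0, 0.0], [1.0, 0.001, 0.0], [0.0, 0.0, -1.0]]
force: [0.3, -0.0, 0.2]
opening: 0.094
[0.44414402 0.15468985 0.12394105]
top [[191.1, 215.1], [191.9, 216.1]]
141 176
side [[223.0, 145.7], [223.4, 150.0]]
173 110
```

View pics/a_side.png

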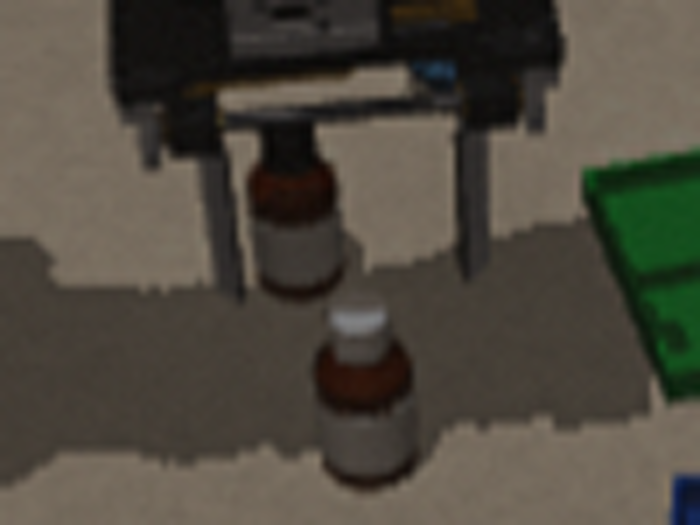

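View pics/a_top.png

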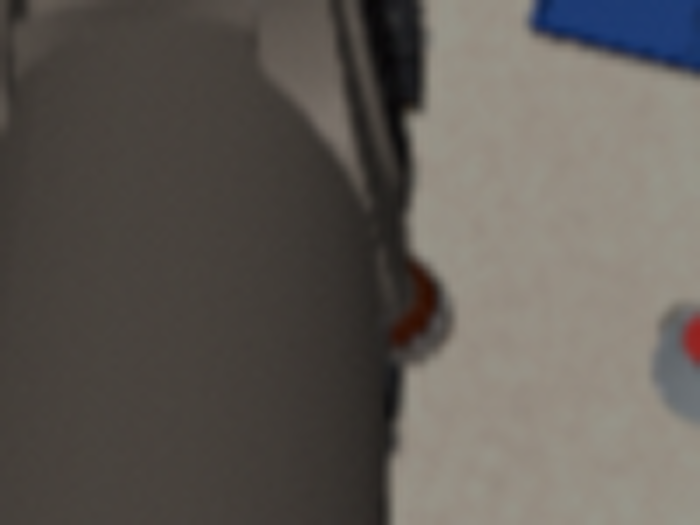

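Side: tips straddle at (235,300)/(475,275), midpoint matches the projection and the cap at (358,318), so the side calibration agrees with the arm. Descending and gripping.

```bash
python3 -m jog '[[[-2,1,15,0,1],[0,0,20,0,1],[0,0,20,0,1],[0,0,15,0,1],[0,0,9,0,1],[0,0,0,0,1],[0,0,0,0,0],[0,0,0,0,0]]]'
python3 -m jog '[[[0,0,0,0,0],[0,0,0,0,0],[0,0,0,0,0],[0,0,0,0,0],[0,0,0,0,0]]]'
```

```text
time_s: 4.7
eef_pos: [0.4454, 0.1527, 0.0453]
tcp_rot: [[-0.0, 1.0, 0.001], [1.0, 0.0, 0.001], [0.001, 0.001, -1.0]]
force: [0.2, -0.4, 0.2]
opening: 0.0815
time_s: 5.2
eef_pos: [0.445, 0.1525, 0.0445]
tcp_rot: [[0.0, 1.0, 0.0], [1.0, -0.0, 0.0], [0.0, 0.0, -1.0]]
force: [-1.1, -0.1, 2.0]
opening: 0.0437
```

Gripped at 43.7 mm. Lift, and carry to the + bay of blue (.6075,.060).

```bash
python3 -m jog '[[[0,0,-5,0,0],[0,0,-15,0,0],[0,0,-25,0,0],[0,0,-25,0,0],[0,0,-20,0,0],[0,0,-10,0,0],[0,0,0,0,0]]]'
python3 -m jog '[[[-6,10,0,0,0],[-13,23,0,0,0],[-18,32,0,0,0],[-18,32,0,0,0],[-18,32,0,0,0],[-13,23,0,0,0],[-6,10,0,0,0],[0,0,0,0,0]]]'
python3 - <<'E'
from h import *
for n in("side","top"):
    c=cam(n);cv2.imwrite(f"pics/b_{n}.png",cv2.resize(c["image"][110:290,170:410],None,fx=3.3,fy=3.3,interpolation=cv2.INTER_CUBIC))
E
```

```text
time_s: 5.9
eef_pos: [0.4454, 0.1529, 0.1454]
tcp_rot: [[-0.0, 1.0, 0.001], [1.0, 0.0, 0.002], [0.002, 0.001, -1.0]]
force: [0.2, 0.3, -3.4]
opening: 0.0436
time_s: 6.7
eef_pos: [0.6071, 0.0592, 0.1431]
tcp_rot: [[0.002, 1.0, -0.001], [1.0, -0.002, -0.001], [-0.001, -0.001, -1.0]]
force: [-0.3, -0.1, -3.1]
opening: 0.0437
```

View pics/b_side.png

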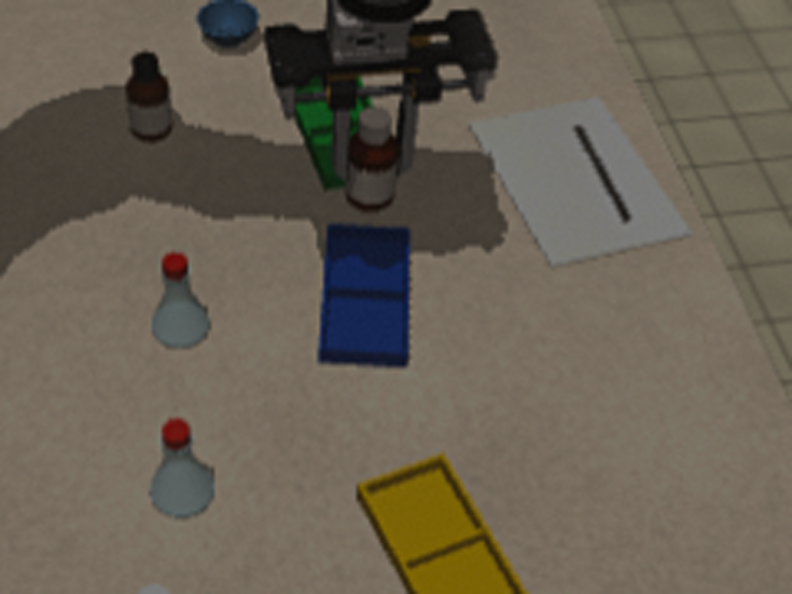

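```bash
python3 -m jog '[[[0,0,10,0,0],[0,0,20,0,0],[0,0,25,0,0],[0,0,18,0,0],[0,0,9,0,0],[0,0,0,0,0],[0,0,0,0,0]]]'
python3 - <<'E'
from h import *
c=cam("side");cv2.imwrite(f"pics/c.png",cv2.resize(c["image"][130:240,230:350],None,fx=5,fy=5,interpolation=cv2.INTER_CUBIC))
c=cam("top");cv2.imwrite(f"pics/ct.png",cv2.resize(c["image"][120:220,180:310],None,fx=5,fy=5,interpolation=cv2.INTER_CUBIC))
E
```

```text
time_s: 7.5
eef_pos: [0.607, 0.0607, 0.063]
tcp_rot: [[-0.0, 1.0, 0.0], [1.0, 0.0, 0.0], [0.0, 0.0, -1.0]]
force: [0.2, -0.3, -1.9]
opening: 0.0434
```

View pics/c.png

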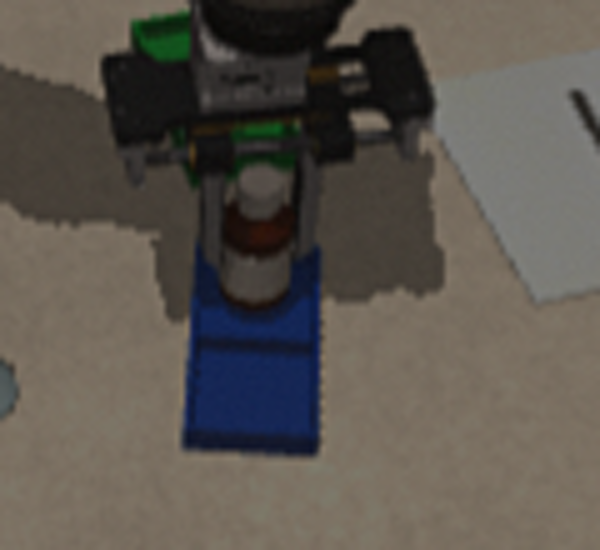

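View pics/ct.png

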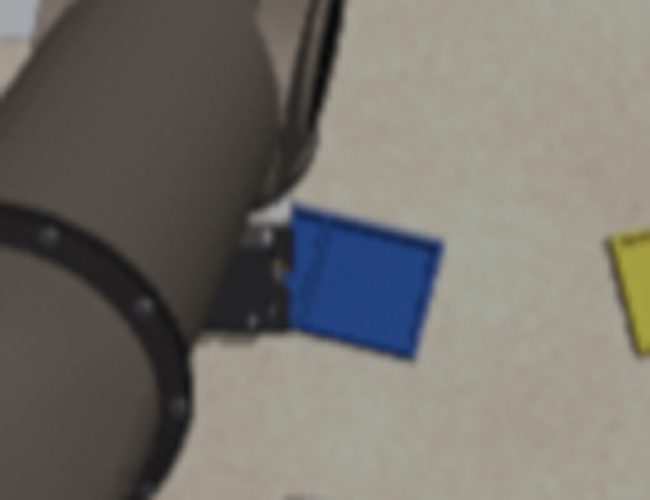

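Bottle's base (255,305) lies well inside the bay. Set down gently and release.

```bash
python3 -m jog '[[[0,0,6,0,0],[0,0,4,0,0],[0,0,2,0,0],[0,0,2,0,0],[0,0,0,0,0],[0,0,0,0,0]]]'
```

```text
time_s: 8.2
eef_pos: [0.6069, 0.0604, 0.0486]
tcp_rot: [[0.0, 1.0, -0.0], [1.0, -0.0, 0.0], [0.0, -0.0, -1.0]]
force: [-2.6, 0.2, 3.7]
opening: 0.043
```

Contact is felt (force z +3.7 N). Release, lift, go to w2.

```bash
python3 -m jog '[[[0,0,0,0,0.8],[0,0,0,0,1],[0,0,0,0,1],[0,0,0,0,1],[0,0,-10,0,1],[0,0,-25,0,1],[0,0,-35,0,1],[0,0,-35,0,1]]]'
python3 -m jog '[[[-10,-6,0,0,1],[-25,-15,0,0,1],[-35,-21,0,0,1],[-38,-23,0,0,1],[-38,-23,0,0,1],[-38,-23,0,0,1],[-38,-23,0,0,1],[-38,-23,0,0,1]]]'
python3 -m jog '[[[-38,-23,0,0,1],[-32,-19,0,0,1],[-22,-13,0,0,1],[-12,-7,0,0,1],[0,0,0,0,1],[0,0,0,0,1]]]'
python3 - <<'E'
from h import *
s=readout.get_obs();p=s["eef_pos"];print(p)
for n in("top","side"):
    c=cam(n); u=proj(c,[p,p+[0,0,-.017]]).round(1);print(n,u.tolist())
    cv2.imwrite(f"pics/d_{n}.png",cv2.resize(c["image"][120:340,150:420],None,fx=2.7,fy=2.7,interpolation=cv2.INTER_CUBIC)); print((u[1]-[150,120])*2.7)
E
```

```text
time_s: 9.0
eef_pos: [0.6067, 0.0601, 0.1551]
tcp_rot: [[0.001, 1.0, -0.0], [1.0, -0.001, -0.0], [-0.0, -0.0, -1.0]]
force: [-0.0, -0.3, -0.2]
opening: 0.0944
time_s: 9.8
eef_pos: [0.4486, -0.2009, 0.1538]
tcp_rot: [[0.0, 1.0, 0.001], [1.0, -0.0, 0.0], [0.0, 0.001, -1.0]]
force: [0.0, -0.1, -0.0]
opening: 0.0938
time_s: 10.4
eef_pos: [0.3879, -0.3033, 0.1536]
tcp_rot: [[0.001, 1.0, 0.0], [1.0, -0.001, 0.0], [0.0, 0.0, -1.0]]
force: [-0.3, 0.2, -0.5]
opening: 0.0935
[ 0.38787715 -0.30333395  0.15357349]
top [[355.6, 241.2], [354.1, 241.8]]
[551.07 328.86]
side [[214.2, 277.5], [214.8, 281.4]]
[174.96 435.78]
```

View pics/d_side.png

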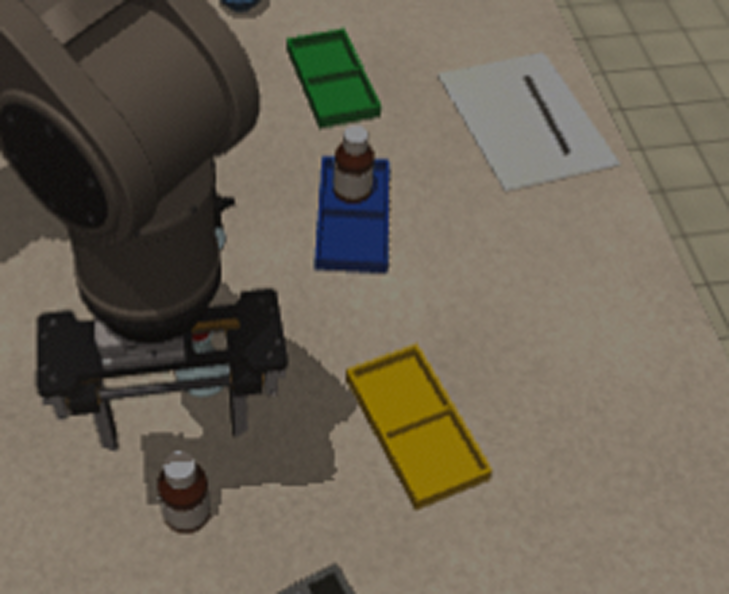

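View pics/d_top.png

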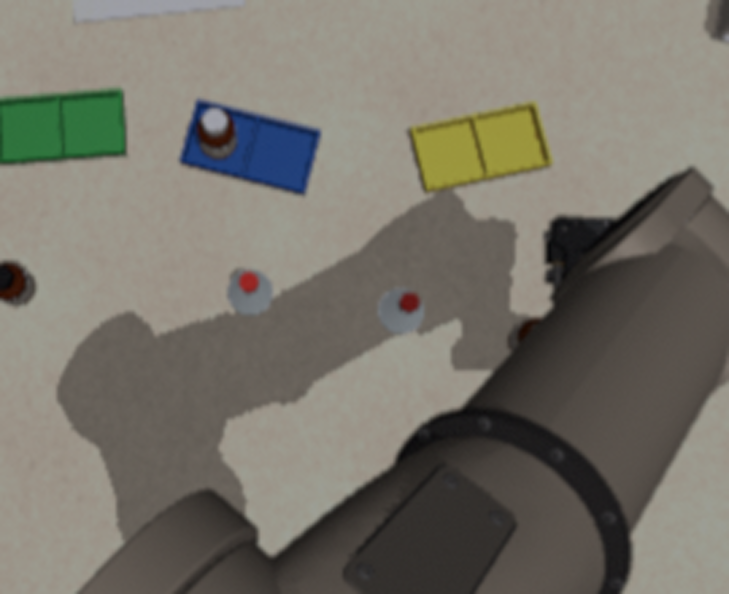

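w1 stands in the blue tray's far bay; the gripper is above w2, fingertips (107,445)/(238,432). Descend and grip.

```bash
python3 -m jog '[[[0,0,12,0,1],[0,0,22,0,1],[0,0,25,0,1],[0,0,25,0,1],[0,0,15,0,1],[0,0,9,0,1],[0,0,0,0,1],[0,0,0,0,1]]]'
python3 -m jog '[[[0,0,0,0,0],[0,0,0,0,0],[0,0,0,0,0],[0,0,0,0,0],[0,0,0,0,0],[0,0,0,0,0],[0,0,0,0,0]]]'
```

```text
time_s: 11.3
eef_pos: [0.388, -0.3036, 0.0457]
tcp_rot: [[-0.0, 1.0, -0.0], [1.0, 0.0, -0.0], [-0.0, -0.0, -1.0]]
force: [-0.2, -0.1, 0.6]
opening: 0.0941
time_s: 12.0
eef_pos: [0.3879, -0.3035, 0.0455]
tcp_rot: [[0.0, 1.0, -0.0], [1.0, -0.0, 0.0], [0.0, -0.0, -1.0]]
force: [0.6, -0.6, 2.2]
opening: 0.0434
```

```bash
python3 -m jog '[[[0,0,-6,0,0],[0,0,-15,0,0],[0,0,-25,0,0],[0,0,-25,0,0],[0,0,-24,0,0],[0,0,-15,0,0],[0,0,-5,0,0]]]'
python3 -m jog '[[[10,7,0,0,0],[22,15,0,0,0],[32,22,0,0,0],[40,28,0,0,0],[40,28,0,0,0],[40,28,0,0,0],[40,28,0,0,0],[32,22,0,0,0]]]'
python3 -m jog '[[[22,15,0,0,0],[10,7,0,0,0],[4,4,0,0,0],[0,0,0,0,0],[0,0,0,0,0]]]'
```

```text
time_s: 12.7
eef_pos: [0.3884, -0.3038, 0.162]
tcp_rot: [[0.0, 1.0, 0.002], [1.0, -0.0, -0.0], [-0.0, 0.002, -1.0]]
force: [-0.8, -0.0, -2.1]
opening: 0.0431
time_s: 13.5
eef_pos: [0.5667, -0.0435, 0.1591]
tcp_rot: [[-0.002, 1.0, -0.002], [1.0, 0.002, 0.0], [0.0, -0.002, -1.0]]
force: [0.9, -0.3, -2.0]
opening: 0.0432
time_s: 14.0
eef_pos: [0.5913, -0.013, 0.1603]
tcp_rot: [[0.002, 1.0, -0.0], [1.0, -0.002, -0.0], [-0.0, -0.0, -1.0]]
force: [-0.6, -0.5, -0.9]
opening: 0.0434
```

```bash
python3 -m jog '[[[0,1,10,0,0],[0,0,22,0,0],[0,0,25,0,0],[0,0,22,0,0],[0,0,12,0,0],[0,0,6,0,0],[0,0,0,0,0],[0,0,0,0,0]]]'
python3 - <<'E'
from h import *
c=cam("side");cv2.imwrite(f"pics/e.png",cv2.resize(c["image"][130:240,230:350],None,fx=5,fy=5,interpolation=cv2.INTER_CUBIC))
E
```

```text
time_s: 14.8
eef_pos: [0.5934, -0.0118, 0.0642]
tcp_rot: [[0.0, 1.0, 0.001], [1.0, -0.0, 0.0], [0.0, 0.001, -1.0]]
force: [-0.3, 0.2, -1.3]
opening: 0.0439
```

View pics/e.png

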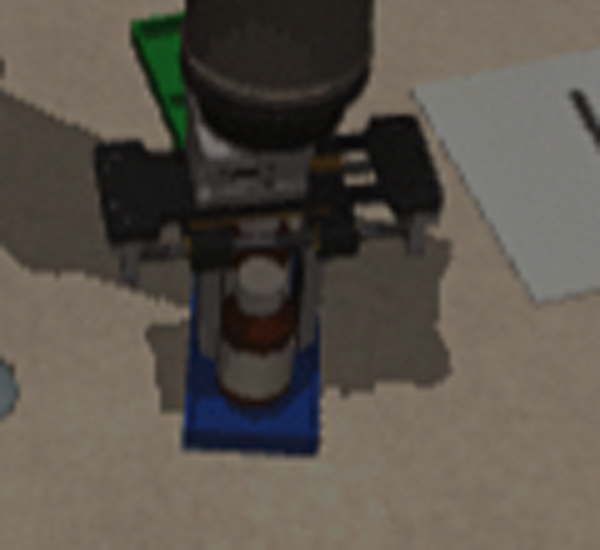

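```bash
python3 -m jog '[[[0,0,6,0,0],[0,0,4,0,0],[0,0,3,0,0],[0,0,2,0,0],[0,0,0,0,0],[0,0,0,0,0]]]'
python3 -m jog '[[[0,0,0,0,0.8],[0,0,0,0,1],[0,0,0,0,1],[0,0,0,0,1],[0,0,-10,0,1],[0,0,-25,0,1],[0,0,-35,0,1],[0,0,-35,0,1]]]'
python3 -m jog '[[[10,-6,0,0,1],[22,-13,0,0,1],[32,-18,0,0,1],[38,-22,0,0,1],[38,-22,0,0,1],[38,-22,0,0,1],[38,-22,0,0,1],[32,-18,0,0,1]]]'
python3 -m jog '[[[24,-14,0,0,1],[14,-8,0,0,1],[8,-5,0,0,1],[0,0,0,0,1],[0,0,0,0,1]]]'
python3 - <<'E'
from h import *
s=readout.get_obs();p=s["eef_pos"];print(p)
for n in("top","side"):
    c=cam(n); cv2.imwrite(f"pics/f_{n}.png",cv2.resize(c["image"][90:310,110:380],None,fx=2.9,fy=2.7,interpolation=cv2.INTER_CUBIC))
E
```

```text
time_s: 15.45
eef_pos: [0.5929, -0.0115, 0.0493]
tcp_rot: [[0.0, 1.0, -0.0], [1.0, -0.0, 0.001], [0.001, -0.0, -1.0]]
force: [-8.3, 1.6, 19.9]
opening: 0.0439
time_s: 16.25
eef_pos: [0.5926, -0.0119, 0.1551]
tcp_rot: [[0.001, 1.0, -0.001], [1.0, -0.001, -0.0], [-0.0, -0.001, -1.0]]
force: [0.8, 0.8, 0.4]
opening: 0.0941
time_s: 17.05
eef_pos: [0.4483, 0.2384, 0.1537]
tcp_rot: [[-0.001, 1.0, -0.0], [1.0, 0.001, 0.0], [0.0, -0.0, -1.0]]
force: [0.1, 0.5, -0.3]
opening: 0.0937
time_s: 17.55
eef_pos: [0.4233, 0.2817, 0.1535]
tcp_rot: [[0.001, 1.0, 0.0], [1.0, -0.001, -0.0], [-0.0, 0.0, -1.0]]
force: [-0.3, -0.3, -0.7]
opening: 0.094
[0.42331436 0.2817022  0.15353702]
```

View pics/f_side.png

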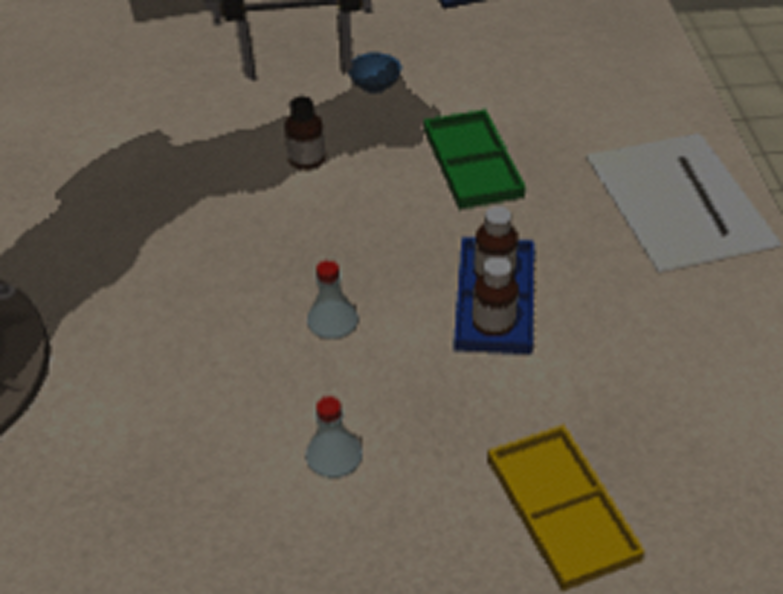

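View pics/f_top.png

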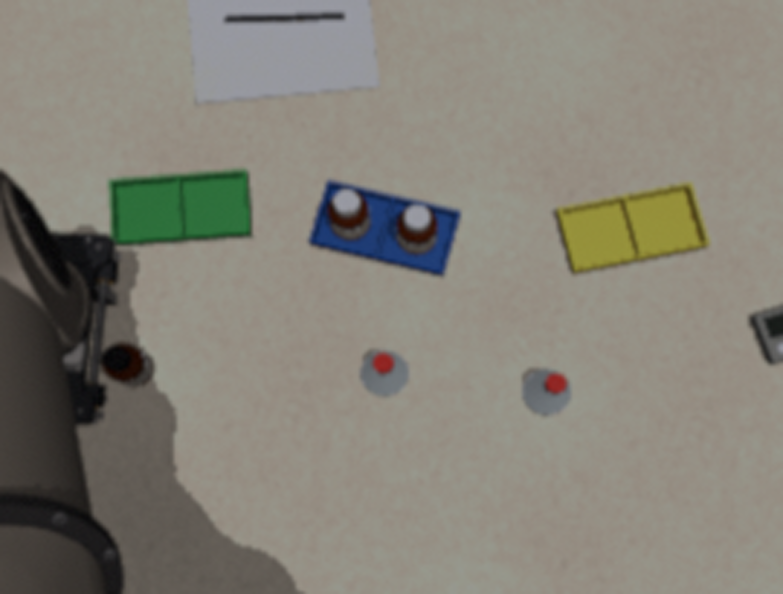

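Both white bottles stand in separate blue bays, at (348,205) and (417,222). Set-down reached 20 N, so I'll stop 1 mm sooner. Gripping the black one; the bowl is clear of the fingers.

```bash
python3 -m jog '[[[0,0,12,0,1],[0,0,22,0,1],[0,0,25,0,1],[0,0,25,0,1],[0,0,15,0,1],[0,0,9,0,1],[0,0,0,0,1],[0,0,0,0,1]]]'
python3 -m jog '[[[0,0,0,0,0],[0,0,0,0,0],[0,0,0,0,0],[0,0,0,0,0],[0,0,0,0,0],[0,0,0,0,0],[0,0,0,0,0]]]'
```

```text
time_s: 18.45
eef_pos: [0.4233, 0.2822, 0.0457]
tcp_rot: [[0.001, 1.0, 0.0], [1.0, -0.001, -0.0], [-0.0, 0.0, -1.0]]
force: [0.2, 0.8, 0.5]
opening: 0.0937
time_s: 19.15
eef_pos: [0.4229, 0.2825, 0.0455]
tcp_rot: [[-0.0, 1.0, -0.0], [1.0, 0.0, 0.0], [0.0, -0.0, -1.0]]
force: [-0.6, -0.6, 1.5]
opening: 0.0435
```

```bash
python3 -m jog '[[[0,0,-6,0,0],[0,0,-15,0,0],[0,0,-25,0,0],[0,0,-28,0,0],[0,0,-28,0,0],[0,0,-20,0,0],[0,0,-8,0,0]]]'
python3 -m jog '[[[-10,4,0,0,0],[-20,7,0,0,0],[-30,11,0,0,0],[-38,14,0,0,0],[-40,15,0,0,0],[-40,15,0,0,0],[-40,15,0,0,0],[-40,15,0,0,0]]]'
python3 -m jog '[[[-40,15,0,0,0],[-40,15,0,0,0],[-40,15,0,0,0],[-40,15,0,0,0],[-38,13,0,0,0],[-24,8,0,0,0],[-10,4,0,0,0],[0,0,0,0,0]]]'
```

```text
time_s: 19.85
eef_pos: [0.4235, 0.2828, 0.1774]
tcp_rot: [[0.0, 1.0, 0.001], [1.0, -0.0, 0.002], [0.002, 0.001, -1.0]]
force: [0.4, -0.7, -2.9]
opening: 0.0437
time_s: 20.65
eef_pos: [0.5185, 0.0219, 0.1743]
tcp_rot: [[0.0, 1.0, -0.001], [1.0, -0.0, -0.001], [-0.001, -0.001, -1.0]]
force: [0.9, 1.0, -2.9]
opening: 0.0432
time_s: 21.45
eef_pos: [0.603, -0.2094, 0.1742]
tcp_rot: [[0.003, 1.0, -0.002], [1.0, -0.003, -0.001], [-0.001, -0.002, -1.0]]
force: [0.4, -0.3, -1.8]
opening: 0.0435
```

```bash
python3 -m jog '[[[-2,0,12,0,0],[0,0,24,0,0],[0,0,28,0,0],[0,0,25,0,0],[0,0,14,0,0],[0,0,7,0,0],[0,0,0,0,0],[0,0,0,0,0]]]'
python3 - <<'E'
from h import *
c=cam("side");cv2.imwrite(f"pics/g.png",cv2.resize(c["image"][200:320,230:360],None,fx=5,fy=5,interpolation=cv2.INTER_CUBIC))
E
```

```text
time_s: 22.25
eef_pos: [0.6044, -0.2095, 0.0663]
tcp_rot: [[-0.0, 1.0, 0.001], [1.0, 0.0, -0.0], [-0.0, 0.001, -1.0]]
force: [0.4, -0.5, -1.8]
opening: 0.0437
```

View pics/g.png

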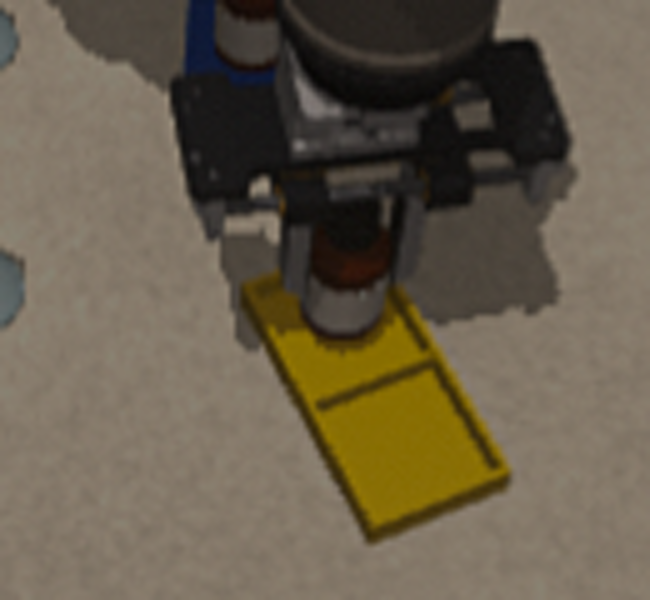

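Fits the bay. Lower, release, go to the nearer flask (.416,-.160).

```bash
python3 -m jog '[[[0,0,7,0,0],[0,0,5,0,0],[0,0,3,0,0],[0,0,1,0,0],[0,0,0,0,0],[0,0,0,0,0]]]'
```

```text
time_s: 22.9
eef_pos: [0.6038, -0.2095, 0.0496]
tcp_rot: [[0.0, 1.0, -0.0], [1.0, -0.0, 0.0], [0.0, -0.0, -1.0]]
force: [-2.0, 0.4, 2.9]
opening: 0.0432
```

```bash
python3 -m jog '[[[0,0,0,0,0.8],[0,0,0,0,1],[0,0,0,0,1],[0,0,0,0,1],[0,0,-10,0,1],[0,0,-25,0,1],[0,0,-35,0,1],[0,0,-35,0,1]]]'
python3 -m jog '[[[3,-12,0,0,1],[7,-25,0,0,1],[10,-38,0,0,1],[10,-38,0,0,1],[10,-38,0,0,1],[7,-25,0,0,1],[3,-12,0,0,1],[0,0,0,0,1]]]'
python3 - <<'E'
from h import *
s=readout.get_obs();p=s["eef_pos"];print(p)
for n in("top","side"):
    c=cam(n); print(n,(proj(c,[p+[0,0,-.017]])-[190,150])*3.5);cv2.imwrite(f"pics/h_{n}.png",cv2.resize(c["image"][150:310,190:400],None,fx=3.5,fy=3.5,interpolation=cv2.INTER_CUBIC))
E
```

```text
time_s: 23.7
eef_pos: [0.6036, -0.2098, 0.1562]
tcp_rot: [[0.001, 1.0, -0.0], [1.0, -0.001, -0.0], [-0.0, -0.0, -1.0]]
force: [0.7, -0.1, -0.7]
opening: 0.0939
time_s: 24.5
eef_pos: [0.4153, -0.159, 0.1548]
tcp_rot: [[-0.0, 1.0, 0.001], [1.0, 0.0, 0.002], [0.002, 0.001, -1.0]]
force: [0.4, 0.4, -0.9]
opening: 0.094
[ 0.41526428 -0.15896572  0.15480251]
top [[392.45500048 278.47968498]]
side [[110.89716816 271.4431779 ]]
```

View pics/h_side.png

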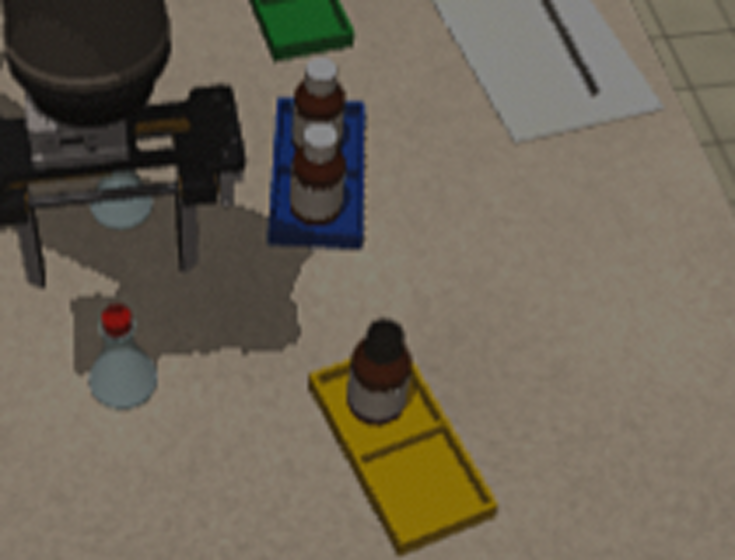

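View pics/h_top.png

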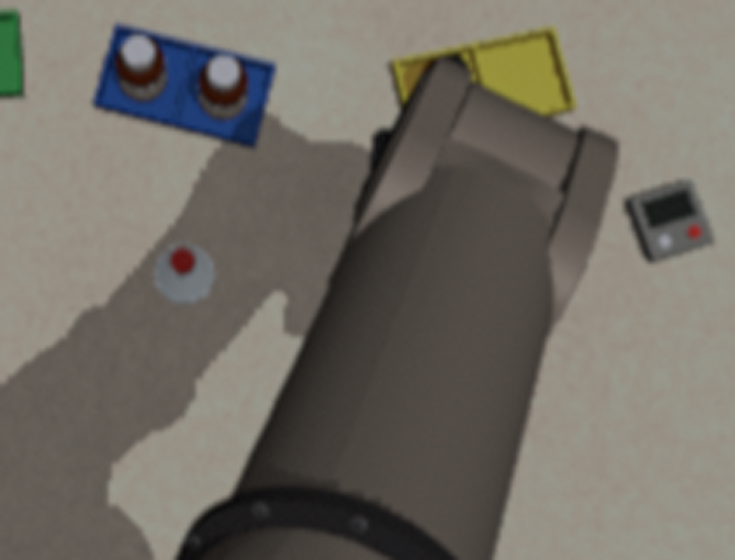

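Black stands in yellow's bay at (380,370). Descend to the flask's neck (TCP z 0.059).

```bash
python3 -m jog '[[[0,0,12,0,1],[0,0,22,0,1],[0,0,25,0,1],[0,0,20,0,1],[0,0,11,0,1],[0,0,6,0,1],[0,0,0,0,1],[0,0,0,0,1]]]'
python3 - <<'E'
from h import *
c=cam("side");cv2.imwrite(f"pics/i.png",cv2.resize(c["image"][190:280,180:290],None,fx=6,fy=6,interpolation=cv2.INTER_CUBIC))
E
```

```text
time_s: 25.4
eef_pos: [0.4165, -0.1598, 0.059]
tcp_rot: [[0.0, 1.0, 0.001], [1.0, -0.0, -0.0], [-0.0, 0.001, -1.0]]
force: [0.0, -0.3, 0.1]
opening: 0.0938
```

View pics/i.png

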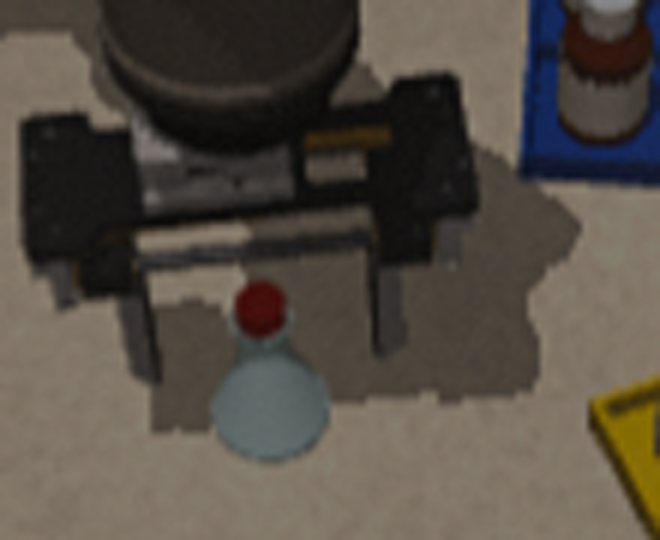

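The stopper at (261,308) is midway between the fingers (152/375). Close and lift.

```bash
python3 -m jog '[[[0,0,0,0,0],[0,0,0,0,0],[0,0,0,0,0],[0,0,0,0,0],[0,0,0,0,0],[0,0,0,0,0],[0,0,0,0,0],[0,0,0,0,0]]]'
python3 -m jog '[[[0,0,-6,0,0],[0,0,-15,0,0],[0,0,-25,0,0],[0,0,-28,0,0],[0,0,-28,0,0],[0,0,-20,0,0],[0,0,-6,0,0],[0,0,0,0,0]]]'
```

```text
time_s: 26.25
eef_pos: [0.4159, -0.1595, 0.0585]
tcp_rot: [[0.0, 1.0, -0.0], [1.0, -0.0, -0.0], [-0.0, -0.0, -1.0]]
force: [-1.1, 0.4, 0.7]
opening: 0.0333
time_s: 27.05
eef_pos: [0.4163, -0.1592, 0.1869]
tcp_rot: [[-0.001, 1.0, 0.002], [1.0, 0.001, 0.001], [0.001, 0.002, -1.0]]
force: [-0.1, 0.4, -1.2]
opening: 0.0214
```

Run:
```python
from h import *
c=cam("side");p=readout.get_obs()["eef_pos"];print(p,readout.get_obs()["opening"],(proj(c,[p,p+[0,0,-.017],p+[0,0,-.059]])-[170,150])*7)
cv2.imwrite(f"pics/j.png",cv2.resize(c["image"][150:235,170:280],None,fx=7,fy=7,interpolation=cv2.INTER_CUBIC))
```

```text
[ 0.41589138 -0.159172    0.18619255] 0.02161321539175293 [[354.38073066 456.88991092]
 [357.71034703 487.96437807]
 [365.57507804 561.20490477]]
```

View pics/j.png

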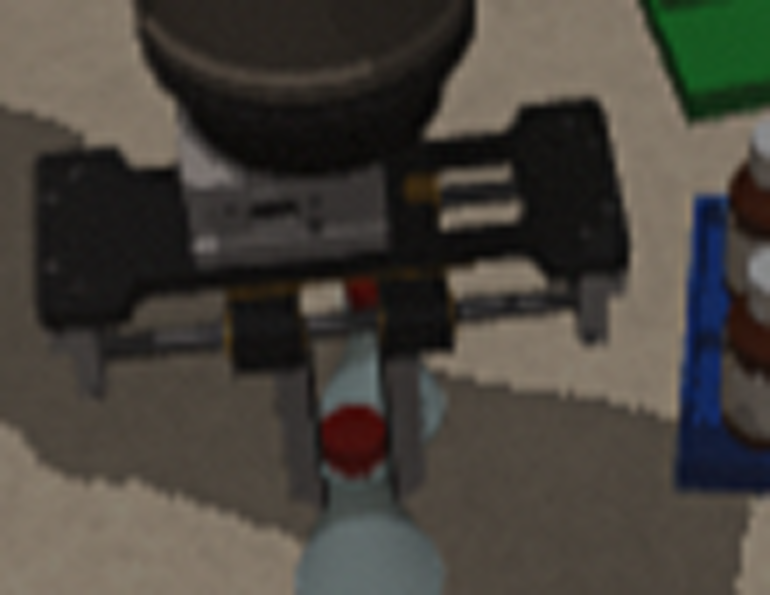

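The flask is held, but the fingers were still closing as I lifted, so the grip is higher than planned. I'll measure how far below the TCP the base hangs.

Run:
```python
from h import *
c=cam("side");p=readout.get_obs()["eef_pos"]
im=c["image"].copy();x0,y0,f=195,190,11
big=cv2.resize(im[y0:y0+54,x0:x0+64],None,fx=f,fy=f,interpolation=cv2.INTER_CUBIC)
t=np.linspace(0,2*np.pi,60)
for off,col in((.059,(0,255,0)),(.072,(0,255,255))):
  for r,dz in((.011,.088),(.026,.003)):
    X=[p+[r*np.cos(a),r*np.sin(a),dz-off] for a in t]
    q=((proj(c,X)-[x0,y0]+.5)*f-.5).astype(np.int32); cv2.polylines(big,[q],True,col,1)
cv2.imwrite("pics/k.png",big)
```

```text
(no output)
```

View pics/k.png

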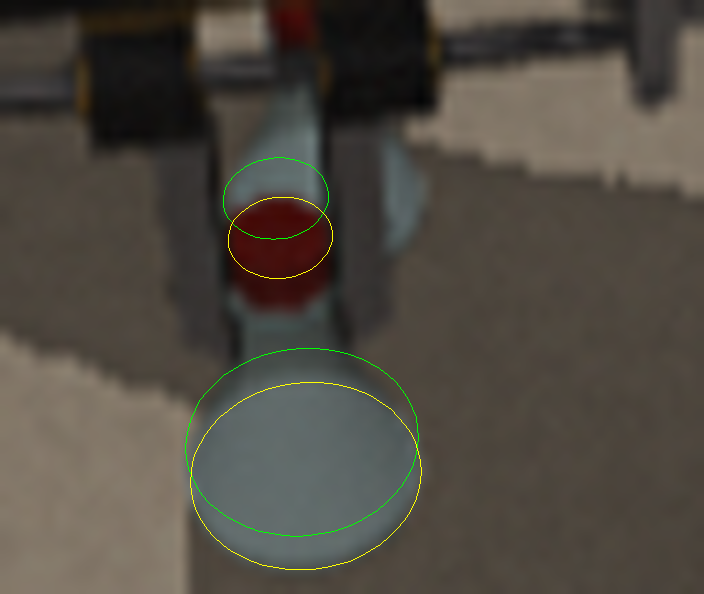

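Overlay with 72 mm offset fits the stopper and base, and the flask is upright. I'll place at TCP z ≈ 0.076. Carrying to green's + bay (.6125,.287).

```bash
python3 -m jog '[[[8,4,-8,0,0],[18,8,-7,0,0],[28,12,0,0,0],[34,15,0,0,0],[36,16,0,0,0],[36,16,0,0,0],[36,16,0,0,0],[36,16,0,0,0]]]'
python3 -m jog '[[[36,16,0,0,0],[36,16,0,0,0],[36,16,0,0,0],[36,16,0,0,0],[30,13,0,0,0],[24,10,0,0,0],[12,5,0,0,0],[4,2,0,0,0]]]'
python3 -m jog '[[[0,0,10,0,0],[0,0,25,0,0],[0,0,30,0,0],[0,0,20,0,0],[0,0,10,0,0],[0,0,5,0,0],[0,0,0,0,0],[0,0,0,0,0]]]'
cat > ov.py <<'E'
from h import *
import sys
off=float(sys.argv[1]);x0,y0=int(sys.argv[2]),int(sys.argv[3]);f=8
c=cam("side");p=readout.get_obs()["eef_pos"];print(p)
big=cv2.resize(c["image"][y0:y0+70,x0:x0+90],None,fx=f,fy=f,interpolation=cv2.INTER_CUBIC);b2=big.copy()
t=np.linspace(0,2*np.pi,60)
X=[p+[.026*np.cos(a),.026*np.sin(a),.003-off] for a in t]
cv2.polylines(big,[((proj(c,X)-[x0,y0]+.5)*f-.5).astype(np.int32)],True,(0,255,255),1)
cv2.imwrite(sys.argv[4],big)
E
python3 ov.py .072 240 120 pics/l.png
```

```text
time_s: 27.95
eef_pos: [0.5188, 0.0737, 0.1999]
tcp_rot: [[0.0, 1.0, -0.002], [1.0, -0.0, -0.001], [-0.001, -0.002, -1.0]]
force: [0.0, -0.6, -0.2]
opening: 0.0214
time_s: 28.75
eef_pos: [0.6128, 0.2869, 0.1996]
tcp_rot: [[-0.001, 1.0, -0.002], [1.0, 0.001, -0.002], [-0.002, -0.002, -1.0]]
force: [0.1, -0.7, -1.3]
opening: 0.0216
time_s: 29.55
eef_pos: [0.6135, 0.2863, 0.1024]
tcp_rot: [[0.0, 1.0, 0.001], [1.0, -0.0, 0.001], [0.001, 0.001, -1.0]]
force: [0.5, 0.9, -0.9]
opening: 0.0216
[0.61344695 0.28649507 0.10248975]
```

View pics/l.png

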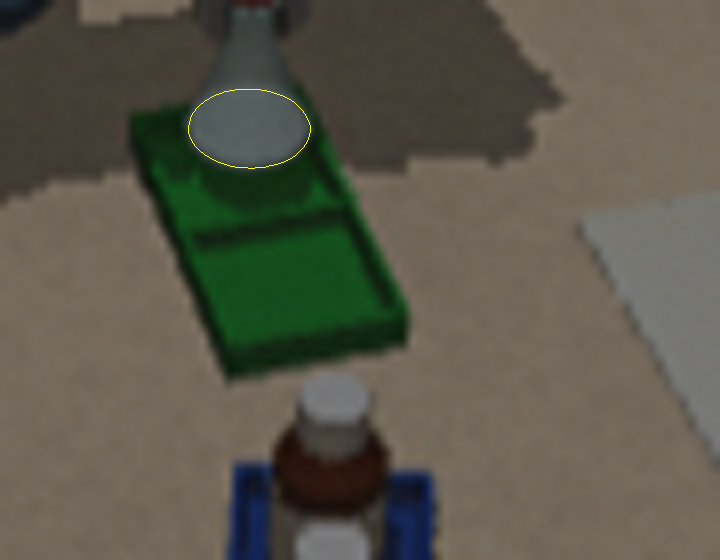

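Run:
```python
from h import *
c=cam("side")
q=(np.array([(270,220),(228,352),(410,318),(132,117)])+.5)/8-.5+[240,120]
X=ray(c,q,.02);print(X.round(4))
```

```text
[[0.6153 0.2422 0.02  ]
 [0.585  0.1658 0.02  ]
 [0.6619 0.1752 0.02  ]
 [0.567  0.3168 0.02  ]]
```

Tray corners put the bay centre at (.611,.283); shift 3 mm and lower.

```bash
python3 -m jog '[[[-3,-2,4,0,0],[0,0,7,0,0],[0,0,6,0,0],[0,0,4,0,0],[0,0,2,0,0],[0,0,0,0,0],[0,0,0,0,0]]]'
python3 ov.py .072 240 120 pics/m.png
python3 -m jog '[[[0,0,1,0,0],[0,0,0,0,0]]]'
python3 -m jog '[[[0,0,1,0,0],[0,0,0,0,0]]]'
```

```text
time_s: 30.35
eef_pos: [0.6111, 0.2835, 0.0785]
tcp_rot: [[0.0, 1.0, 0.0], [1.0, -0.0, -0.0], [-0.0, 0.0, -1.0]]
force: [-0.1, 0.3, -0.2]
opening: 0.0218
[0.61109082 0.28348729 0.07861712]
time_s: 30.6
eef_pos: [0.611, 0.2835, 0.0775]
tcp_rot: [[-0.0, 1.0, 0.0], [1.0, 0.0, 0.0], [0.0, 0.0, -1.0]]
force: [0.1, -0.1, -1.3]
opening: 0.0217
time_s: 30.8
eef_pos: [0.6109, 0.2834, 0.0764]
tcp_rot: [[0.0, 1.0, -0.0], [1.0, -0.0, -0.0], [-0.0, -0.0, -1.0]]
force: [-0.4, -0.5, -0.8]
opening: 0.0219
```

View pics/m.png

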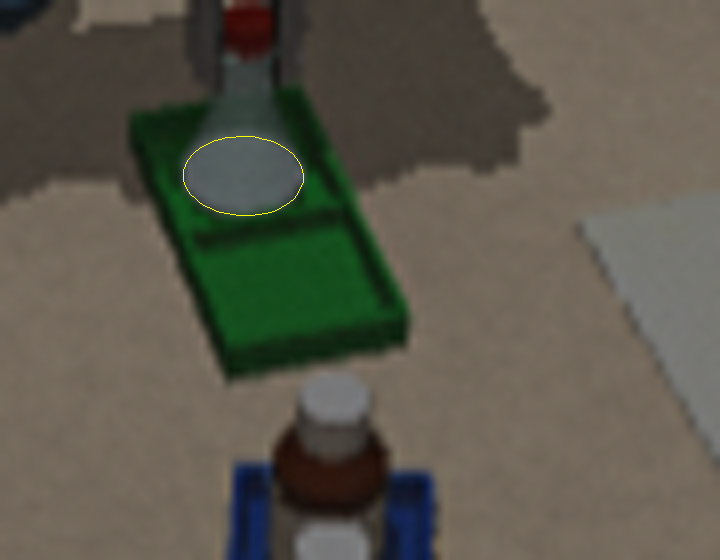

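Inside the bay, base (243,175), divider at (270,225). No contact yet, so continue in 1 mm steps.

```bash
python3 -m jog '[[[0,0,1,0,0],[0,0,0,0,0],[0,0,0,0,0]]]'|egrep 'eef|force'
python3 -m jog '[[[0,0,1,0,0],[0,0,0,0,0],[0,0,0,0,0]]]'|egrep 'eef|force'
```

```text
eef_pos: [0.6109, 0.2834, 0.0754]
force: [0.2, -0.1, -0.8]
eef_pos: [0.6109, 0.2835, 0.0744]
force: [0.0, 0.8, -0.5]
```

```bash
python3 -m jog '[[[0,0,1,0,0],[0,0,0,0,0],[0,0,0,0,0]]]'|egrep 'eef|force'
python3 -m jog '[[[0,0,0.5,0,0],[0,0,0,0,0],[0,0,0,0,0]]]'|egrep 'eef|force'
```

```text
eef_pos: [0.6112, 0.2835, 0.0739]
force: [-1.4, -0.5, 5.1]
eef_pos: [0.6112, 0.2835, 0.0738]
force: [-3.2, -1.6, 13.2]
```

```bash
python3 -m jog '[[[0,0,0,0,0.6],[0,0,0,0,1],[0,0,0,0,1],[0,0,0,0,1],[0,0,0,0,1],[0,0,0,0,1],[0,0,0,0,1]]]'
python3 -m jog '[[[0,0,-10,0,1],[0,0,-25,0,1],[0,0,-30,0,1],[0,0,-22,0,1],[-8,-5,0,0,1],[-18,-12,0,0,1],[-28,-19,0,0,1],[-34,-23,0,0,1]]]'
python3 -m jog '[[[-36,-24,0,0,1],[-36,-24,0,0,1],[-36,-24,0,0,1],[-34,-23,0,0,1],[-24,-17,0,0,1],[-12,-8,0,0,1],[-4,-3,0,0,1],[0,0,0,0,1]]]'
python3 - <<'E'
from h import *
s=readout.get_obs();p=s["eef_pos"];print(p)
for n in("top","side"):
    c=cam(n); cv2.imwrite(f"pics/n_{n}.png",cv2.resize(c["image"][90:310,130:380],None,fx=2.7,fy=2.7,interpolation=cv2.INTER_CUBIC))
E
```

```text
time_s: 32.7
eef_pos: [0.611, 0.2834, 0.0729]
tcp_rot: [[0.0, 1.0, -0.0], [1.0, -0.0, -0.0], [-0.0, -0.0, -1.0]]
force: [-0.1, -0.1, -1.1]
opening: 0.0741
time_s: 33.5
eef_pos: [0.551, 0.1948, 0.1596]
tcp_rot: [[-0.001, 1.0, -0.0], [1.0, 0.001, -0.0], [-0.0, -0.0, -1.0]]
force: [0.9, -1.1, 0.3]
opening: 0.094
time_s: 34.3
eef_pos: [0.4292, 0.0138, 0.1602]
tcp_rot: [[0.0, 1.0, 0.0], [1.0, -0.0, 0.0], [0.0, 0.0, -1.0]]
force: [0.8, -0.3, 0.7]
opening: 0.094
[0.42922402 0.01380186 0.16016005]
```

View pics/n_side.png

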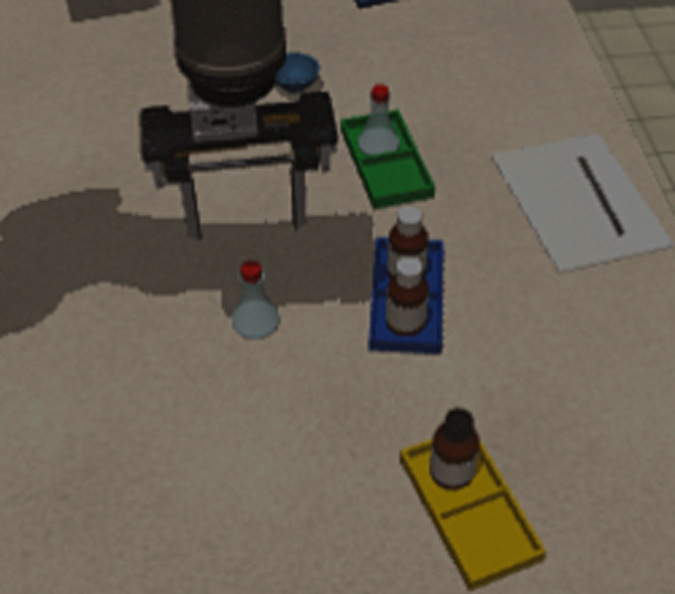

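View pics/n_top.png

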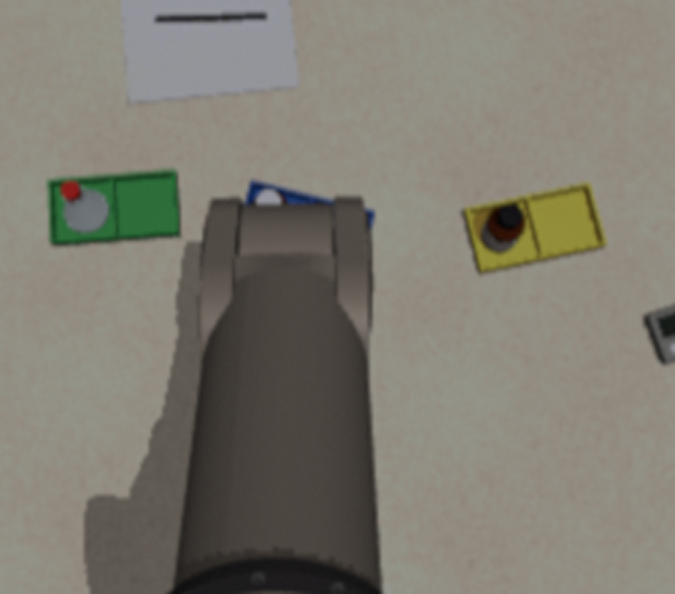

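The first flask stands in green's left bay (85,205) in the top view. Next the second flask; this time I'll wait for full closure before lifting.

```bash
python3 -m jog '[[[0,0,12,0,1],[0,0,24,0,1],[0,0,26,0,1],[0,0,21,0,1],[0,0,11,0,1],[0,0,7,0,1],[0,0,0,0,1],[0,0,0,0,0.5]]]'
python3 -m jog '[[[0,0,0,0,0],[0,0,0,0,0],[0,0,0,0,0],[0,0,0,0,0],[0,0,0,0,0],[0,0,0,0,0],[0,0,0,0,0],[0,0,0,0,0]]]'
python3 -m jog '[[[0,0,0,0,0],[0,0,0,0,0],[0,0,0,0,0]]]'
```

```text
time_s: 35.2
eef_pos: [0.4294, 0.0136, 0.0595]
tcp_rot: [[0.0, 1.0, 0.001], [1.0, -0.0, 0.0], [0.0, 0.001, -1.0]]
force: [0.5, 0.1, 0.2]
opening: 0.0889
time_s: 36.0
eef_pos: [0.429, 0.0134, 0.059]
tcp_rot: [[0.0, 1.0, -0.0], [1.0, -0.0, -0.0], [-0.0, -0.0, -1.0]]
force: [-0.1, -0.5, -0.5]
opening: 0.0256
time_s: 36.3
eef_pos: [0.4289, 0.0135, 0.0589]
tcp_rot: [[0.0, 1.0, -0.0], [1.0, -0.0, -0.0], [-0.0, -0.0, -1.0]]
force: [0.0, -0.1, -1.0]
opening: 0.0235
```

```bash
python3 -m jog '[[[0,0,0,0,0],[0,0,0,0,0],[0,0,0,0,0],[0,0,0,0,0]]]'|egrep 'open|force'
python3 -m jog '[[[0,0,-6,0,0],[0,0,-15,0,0],[0,0,-25,0,0],[0,0,-28,0,0],[0,0,-26,0,0],[0,0,-14,0,0],[0,0,-6,0,0],[0,0,0,0,0]]]'
python3 ov.py .059 190 150 pics/o.png
```

```text
force: [0.0, 0.4, -1.2]
opening: 0.0235
time_s: 37.5
eef_pos: [0.4292, 0.0137, 0.1795]
tcp_rot: [[-0.0, 1.0, 0.001], [1.0, 0.0, 0.001], [0.001, 0.001, -1.0]]
force: [0.0, 0.4, -0.7]
opening: 0.0235
[0.42882453 0.01364697 0.17884484]
```

View pics/o.png

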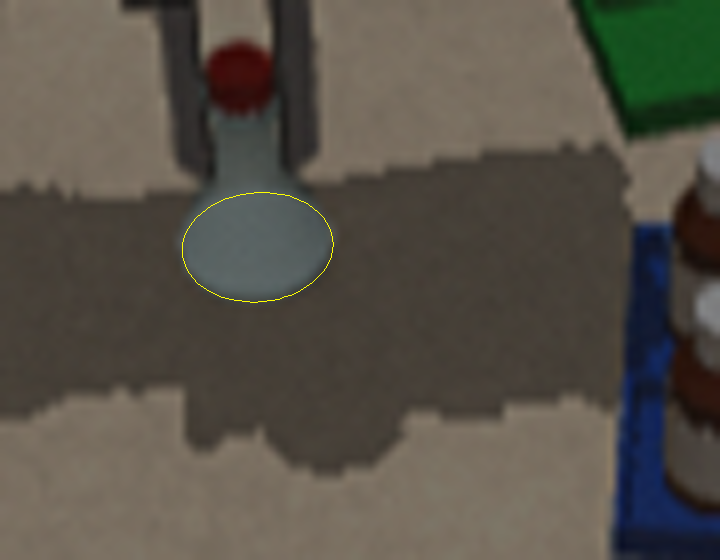

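Held upright at the neck, base as predicted (57 mm below, perhaps). Carry to green's – bay (.619,.209).

```bash
python3 -m jog '[[[8,8,-3,0,0],[22,22,-3,0,0],[34,33,0,0,0],[36,35,0,0,0],[36,35,0,0,0],[32,31,0,0,0],[20,19,0,0,0],[7,7,0,0,0]]]'
python3 -m jog '[[[0,0,10,0,0],[0,0,22,0,0],[0,0,26,0,0],[0,0,22,0,0],[0,0,12,0,0],[0,0,6,0,0],[0,0,0,0,0],[0,0,0,0,0]]]'
python3 ov.py .058 240 120 pics/p.png
```

```text
time_s: 38.35
eef_pos: [0.6198, 0.2111, 0.1824]
tcp_rot: [[-0.003, 1.0, -0.002], [1.0, 0.003, -0.002], [-0.002, -0.002, -1.0]]
force: [-0.8, -0.4, -1.3]
opening: 0.0238
time_s: 39.15
eef_pos: [0.619, 0.208, 0.0877]
tcp_rot: [[0.0, 1.0, 0.001], [1.0, -0.0, 0.0], [0.0, 0.001, -1.0]]
force: [0.9, 0.6, -0.5]
opening: 0.0235
[0.61914189 0.20815007 0.08792319]
```

View pics/p.png

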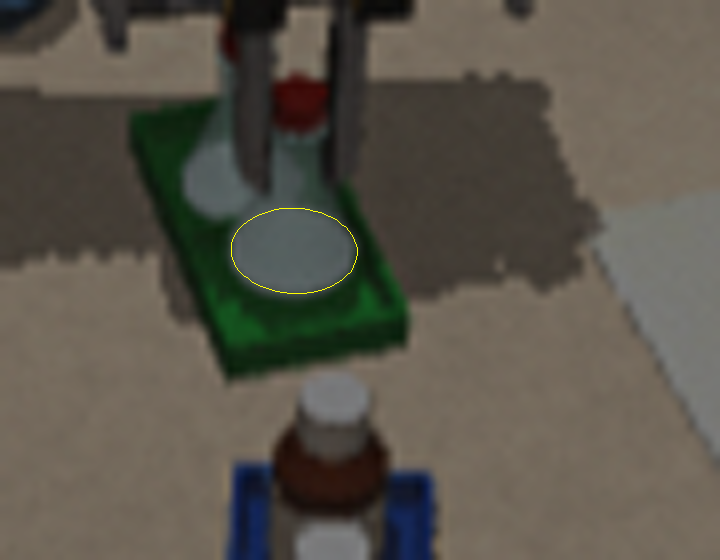

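```bash
python3 -m jog '[[[0,0,5,0,0],[0,0,7,0,0],[0,0,5,0,0],[0,0,3,0,0],[0,0,2,0,0],[0,0,0,0,0],[0,0,0,0,0]]]'|egrep 'eef|force'
python3 ov.py .059 240 120 pics/q.png
python3 -m jog '[[[0,0,1,0,0],[0,0,0,0,0],[0,0,0,0,0]]]'|egrep 'eef|force'
python3 -m jog '[[[0,0,1,0,0],[0,0,0,0,0],[0,0,0,0,0]]]'|egrep 'eef|force'
```

```text
eef_pos: [0.6187, 0.2081, 0.065]
force: [0.3, 0.2, -1.0]
[0.61878389 0.20814253 0.06515162]
eef_pos: [0.6187, 0.2081, 0.064]
force: [-0.4, -0.4, -0.8]
eef_pos: [0.6186, 0.2081, 0.0629]
force: [-0.5, 0.2, -1.2]
```

View pics/q.png

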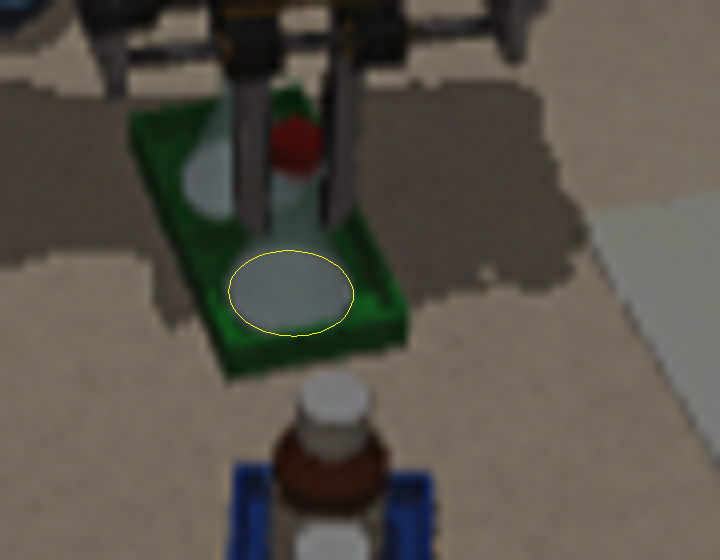

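```bash
python3 -m jog '[[[0,0,0.5,0,0],[0,0,0,0,0],[0,0,0,0,0]]]'|egrep 'eef|force'
python3 -m jog '[[[0,0,0.5,0,0],[0,0,0,0,0],[0,0,0,0,0]]]'|egrep 'eef|force'
```

```text
eef_pos: [0.6187, 0.2083, 0.0627]
force: [-1.5, 0.3, 5.3]
eef_pos: [0.6187, 0.2082, 0.0626]
force: [-5.9, -0.3, 12.4]
```

Contact at z 0.0627. Release (the fingers open along x, away from the neighbour) and rise clear.

```bash
python3 -m jog '[[[0,0,0,0,0.6],[0,0,0,0,1],[0,0,0,0,1],[0,0,0,0,1],[0,0,0,0,1],[0,0,0,0,1],[0,0,0,0,1],[0,0,0,0,1]]]'
python3 -m jog '[[[0,0,-10,0,1],[0,0,-25,0,1],[0,0,-35,0,1],[0,0,-35,0,1],[0,0,-25,0,1],[0,-20,-10,0,1],[0,-35,0,0,1],[0,-35,0,0,1]]]'
python3 -m jog '[[[0,-35,0,0,1],[0,-30,0,0,1],[0,-15,0,0,1],[0,0,0,0,1],[0,0,0,0,1]]]'
python3 - <<'E'
from h import *
for n in("top","side"):
    c=cam(n); cv2.imwrite(f"pics/r_{n}.png",cv2.resize(c["image"][90:360,90:400],None,fx=2.2,fy=2.2,interpolation=cv2.INTER_CUBIC))
E
```

```text
time_s: 41.95
eef_pos: [0.6187, 0.2082, 0.062]
tcp_rot: [[0.0, 1.0, -0.0], [1.0, -0.0, -0.0], [-0.0, -0.0, -1.0]]
force: [-0.4, -0.7, -0.1]
opening: 0.0842
time_s: 42.75
eef_pos: [0.5279, 0.2078, 0.2027]
tcp_rot: [[0.001, 1.0, 0.001], [1.0, -0.001, 0.0], [0.0, 0.001, -1.0]]
force: [1.2, 0.1, 0.2]
opening: 0.0939
time_s: 43.25
eef_pos: [0.4493, 0.2085, 0.2027]
tcp_rot: [[-0.0, 1.0, 0.001], [1.0, 0.0, 0.001], [0.001, 0.001, -1.0]]
force: [-0.1, -0.6, 0.7]
opening: 0.0938
```

View pics/r_side.png

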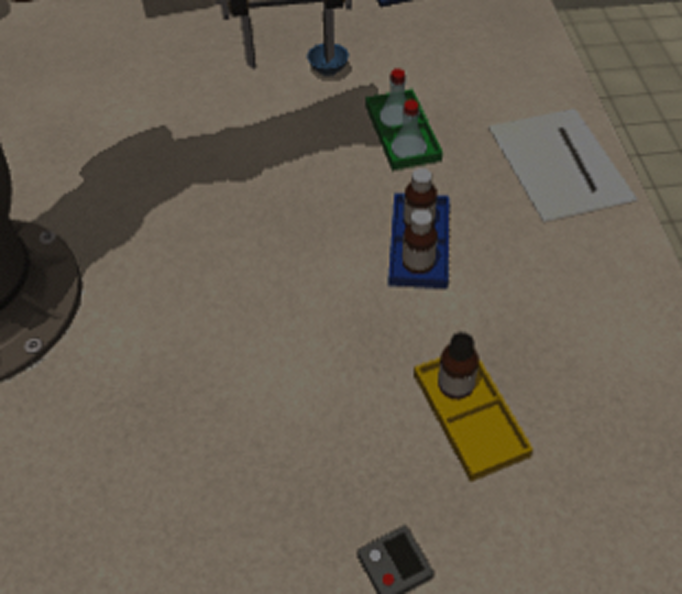

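View pics/r_top.png

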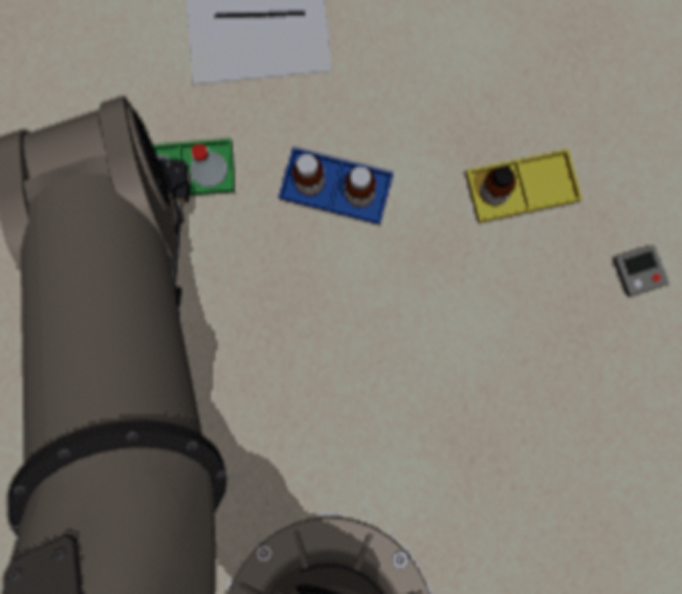

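All five stand upright in separate bays: green (392,115)/(408,145), blue (421,205)/(420,250), yellow (459,375) in the side view. Bowl and timer are unmoved, and the arm is clear.

```bash
python3 -c "
from workcell import order,readout
print(order.hand_in())"
```

```text
the job is handed in; nothing more can be done
None
```

The job is handed in at about 43 s. Both white-capped bottles are in the blue tray, the black-capped bottle is in the yellow one, and both flasks are in the green one. I placed them in the order you listed.

The last pictures show all five upright, each in its own bay, with the bowl and timer seemingly untouched. The gripper was open, empty and clear of everything. The white bottles and the black bottle are visible in both views. The far green flask shows only in the side view, because the arm hid it from the top camera.

- **Set-down force:** the second white bottle met the tray floor at about 20 N. The last reading before each of the other releases was 3–13 N. All are under the limits.
- **First flask's grip:** I lifted it while the fingers were still closing, so it was held about 12 mm higher than planned. I measured the new offset and felt for the tray floor in small steps before letting go.
- **Camera disagreement:** the two cameras differed by 3–6 mm along y. I relied on the side view, which agreed with the arm's own position.

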